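# Set up contact-arm rods, shield rings and regulator for a high-voltage test

## Robot

A 7-joint arm with a two-finger parallel gripper is mounted at the origin on the work surface. World frame = base frame: x ahead of the robot, y to its left, z up, the work surface at z = 0. Lengths are in m, angles in rad, forces in N, time in s.
With the tool pointing down it reaches from about 0.4 to 0.875 m from the base axis. Payload 19.3 kg.
Tool frame: the origin (TCP) lies between the finger pads; the fingertips stand 17 mm ahead of it and the grasp point (between the pads) lies 2 mm behind it; z points along the fingers, y is the line along which they close (so a half turn about z gives the same grasp; the last joint's range is limited). The gripper opens to 85 mm and grips with 20 to 120 N. Pads are 22 mm wide; open, the fingers measure 114 mm over their backs; the gripper's body (76 mm by 85 mm) begins 54 mm behind the grasp point. The pads swing forward as they close: fully open they stand 13 mm farther back than shut.
Start: joints at [1.173, 0.521, -0.036, 1.599, 0.021, 1.021, -0.113], TCP at [0.201, -0.592, 0.248] pointing down, gripper open.
Joint ranges: [-2.91, 2.91], [-0.3, 2.13], [-1.5, 1.42], [0.17, 2.43], [-1.26, 4.41], [0.16, 1.93], [-2.52, 2.52]. Speed limits (rad/s): [1.89, 1.89, 2.39, 2.39, 3.01, 3.01, 3.01].

## Interface

Orientations are given as [roll, pitch, yaw] about the fixed x, y, z axes, in that order (R = Rz(yaw) Ry(pitch) Rx(roll)).
In Python, from workcell import bot gives the robot as it stands.
- The arm moves only by the shell command python3 -m inch 'ROWS' [FORCE]. ROWS is JSON, a list of rows, each a list of 7 numbers: the shift along the tool's x, y, z in units of 200 mm (1.0 is 200 mm), then the turn, a rotation vector about the tool's x, y, z in units of 90 degrees (1.0 is 90 degrees), then the opening, from 0 (shut) to 1 (fully open). In form: [[x, y, z, rx, ry, rz, grip], ...]. A call has 1 to 20 rows; each row is the pose to reach, as a shift and turn from the pose commanded when the call began, along the tool's axes at that moment; what a row does not reach only later rows make up. A row lasts 1/8 s, in which the tool goes at most 62.5 mm and 10.7 degrees, less where a joint would pass 70% of its speed; a pose out of reach is approached as far as the arm can. A call with a number of a shift or a turn outside -1 to 1 is refused whole. A call with a gripper value outside its range is refused whole. The fingers move at their own pace and stop on an object; FORCE is the grip in N (left out, the last holds). Time passes only in rows, so rows that repeat a pose let the fingers close. It gives the time, the measured TCP pose, the force, the opening and the grip force at its end, in the units of the state.
- bot.observe(): the state, without advancing time (a new reading comes with each control period).
- bot.grab_frame(name): name is "side" or "top" or "wrist"; returns a dict with "img" (480x640x3 uint8, red, green, blue), "z_map" (480x640 float32, m along the optical axis (not along the pixel's ray), 0 where there is no reading), "vfov" (degrees; the focal length in pixels is half the picture's height over the tangent of half this angle, whatever the lens; pixels are square), "cx", "cy" (the principal point, pixels), "rvec" (rotation vector, rad) and "tvec" (3), from world to camera coordinates, as OpenCV has them. Camera axes: x right, y down, z forward; pixel columns grow to the right and rows downward; lengths in m; the calibration is good to about 2 mm. A picture is of the moment at which its call begins.
- bot.job_done(): hands the job in; it is judged then, once.
The state is a dict: "clock": time; "qpos": joint angles; "qd": joint speeds; "joint_efforts": joint torques, N m; "position": TCP position; "tool_rot": TCP orientation; "force": force on the tool from outside, world axes, zero at the start; "moment": the same for the moment, N m; "grip_width": finger opening in m; "finger_force": force on a finger pad.
Only numpy, scipy, OpenCV 4.12 (cv2) and the standard library are available. Lean on these libraries where they do the work, as an engineer would, in place of code of your own. Each camera call takes 0.05 s, during which the arm holds its last target. There are 200 camera calls.

## Task

Get the test bench ready: roll each red contact-arm rod along the green rubber mat, without lifting it, until its white stripe faces straight up and it lies still on the mat, and slide both aluminium shield rings over the brass shaft on top of the short cream insulator column until they sit fully down, one on the cap and the other on it. Only when all that is done, turn the black regulator knob clockwise until its white pointer points at the red mark; let go of everything, and leave the other tools and parts on the bench where they are.

Things in the scene. Friction and masses are not known exactly. Their poses are not given: they have to be found in the camera images.
- rod1: red resin rod, solid cylinder 40 mm in diameter, 100 mm long, silver ends, 0.22 kg; origin at its centre, 20 mm above the mat's top. y runs along the cylinder; z points out through the white stripe along its side (white tick on each end face too); a thin black stripe is on the reverse. Pushed lightly it rolls without slipping (125.7 mm a turn) and soon stops by itself. May be absent
- rod2: red resin rod, solid cylinder 40 mm in diameter, 100 mm long, silver ends, 0.22 kg; origin at its centre, 20 mm above the mat's top. y runs along the cylinder; z points out through the white stripe along its side (white tick on each end face too); a thin black stripe is on the reverse. Pushed lightly it rolls without slipping (125.7 mm a turn) and soon stops by itself. May be absent
- rod3: red resin rod, solid cylinder 40 mm in diameter, 100 mm long, silver ends, 0.22 kg; origin at its centre, 20 mm above the mat's top. y runs along the cylinder; z points out through the white stripe along its side (white tick on each end face too); a thin black stripe is on the reverse. Pushed lightly it rolls without slipping (125.7 mm a turn) and soon stops by itself. May be absent
- mat: dark green rubber mat fixed to the bench, 280 mm (its x) by 440 mm (its y), 4 mm thick; origin at the centre of its underside, z up. Along its -x and +x edges steel lips 6 mm wide, tops 18 mm above the bench, stop a rod that rolls away. Two or three rods lie on it 140 mm apart along its y, each roughly along the mat's y, so they roll along its x
- ring1: loose aluminium shield ring, outer diameter 60 mm, bore 33 mm, 22 mm high, 0.09 kg, lying flat on the bench; origin at the centre of its underside, z along its axis
- ring2: loose aluminium shield ring, outer diameter 60 mm, bore 33 mm, 22 mm high, 0.09 kg, lying flat on the bench; origin at the centre of its underside, z along its axis
- column: short cream ribbed insulator column fixed to the bench: foot 84 mm across, ribs 74 mm across, aluminium cap 72 mm across with its flat top at 50 mm, and on it an upright brass shaft 29 mm in diameter up to 106 mm, tapering to 20 mm across at the top, 116 mm; origin at the centre of the foot's underside
- seat (a point): on the column's axis at the top face of the aluminium cap (50 mm above the bench), where the underside of the first ring comes to rest; the second rests on the first, 22 mm higher
- regulator: grey regulator case with aluminium corners fixed to the bench, 130 mm (x) by 150 mm (y), 70 mm high, scale and knob on top; origin at the centre of its underside
- dial (a joint): angle of the regulator knob, rad: 0 with the white pointer towards the case's -x side, growing clockwise seen from above, end stop at 4.4; 2.4 with the pointer at the red mark. Stays where it is left (about 0.06 N m of friction)
- dial_grip (a point): on the knob's vertical axis, 106 mm above the bench, the height to grip: the knob has an upright black bar grip 56 mm long, 16 mm thick, rising 32 mm (from 84 to 116 mm above the bench) out of a disc 60 mm across. The point turns with the knob; its x axis runs along the bar and the white pointer line is on the bar's -x half
- red_mark (a point): middle of the red mark on the scale, 50 mm from the knob's axis, on the case's top
- spanner: steel spanner 180 mm long lying behind the mat; leave alone
- driver: screwdriver 200 mm long lying beside the regulator; leave alone
- grease: small jar 60 mm across and 70 mm high with a blue cap; leave alone
- tape: yellow ring-shaped roll of tape, 90 mm across, 20 mm high; leave alone
- meter: orange hand-held meter 150 by 75 by 32 mm; leave alone
- stud: brass terminal stud standing on its 36 mm foot, 55 mm high; leave alone
Not all that is in view belongs to the job. What is shaped like the rod1 but orange is not meant. What is shaped like the rod3 but purple is not meant.

How it is judged:
On the way, in this order (a step that is already met when the one before it is completed fails the run):
1. all rods lie still on the mat with the white stripe up, and both shield rings sit fully down on the column (angle between each of rod1, rod2, rod3's own z axis and vertical below 0.22 rad and x of rod1 in the frame of mat between -0.13 and 0.13 m and y of rod1 in the frame of mat between -0.22 and 0.22 m and z of each of rod1, rod2, rod3 in the frame of mat below 0.03 m and linear speed of each of rod1, rod2, rod3, ring1, ring2 below 0.02 m/s and x of rod2 in the frame of mat between -0.13 and 0.13 m and y of rod2 in the frame of mat between -0.22 and 0.22 m and x of rod3 in the frame of mat between -0.13 and 0.13 m and y of rod3 in the frame of mat between -0.22 and 0.22 m and horizontal distance between each of ring1, ring2 and seat below 0.005 m and z of ring1 in the frame of seat between -0.005 and 0.028 m and angle between each of ring1, ring2's own z axis and vertical below 0.12 rad and z of ring2 in the frame of seat between -0.005 and 0.028 m), for 0.3 s.
2. then the knob's pointer is at the red mark (value of joint dial between 2.3 and 2.5 rad), for 0.3 s.
At the end, for the whole second after the job is handed in: Every rod that is there lies still on the mat with its white stripe within 0.22 rad of straight up; both shield rings are around the brass shaft, level, stacked on the cap's top within about 5 mm; the knob is within 0.1 rad of the red mark (2.4); all is released (all of step 1 and all of step 2); the robot touches nothing.
It fails at once if a rod is lifted more than about 40 mm off the mat instead of being rolled (height (world z) of any of rod1, rod2, rod3 above 0.065 m).
It fails at once if another tool or part on the bench is moved more than 50 mm (distance of any of spanner, driver, grease, tape, meter, stud from where it was at the start of the episode above 0.05 m).
Of rod1, rod2, rod3 only 2 to 3 are there at a start; the rules pass over those that are not, and their reading is None.
At some moment in a run one of rod1, rod2, rod3, ring1, ring2 may be knocked a few centimetres aside while the robot is not near it.
It also fails if it takes over 210 s, if anything falls off the work surface, if the arm or the gripper's body presses on something with over 40 N, if the wrist force passes 120 N, or if a joint passes its speed limit or range.

## Working session

There is one attempt and no reset: what is moved stays moved. The work goes in short steps, Python scripts to look and compute and a shell command to move; the robot and the scene stay as the last step left them, time stands still between calls to the robot, and variables do not carry over. Pictures are saved under pics/ and viewed, at most 14 in all, crops included, and the job is handed in when it is done.

```bash
ls; mkdir -p pics; cat > h.py <<'E'
import numpy as np,cv2
from scipy.spatial.transform import Rotation as R
from workcell import bot
def grab(n,save=None):
    f=bot.grab_frame(n); np.savez('/tmp/%s.npz'%n,**f)
    if save: cv2.imwrite('pics/'+save,f['img'][:,:,::-1])
    return f
def load(n): return dict(np.load('/tmp/%s.npz'%n))
def cam(f):
    F=240/np.tan(np.radians(float(f['vfov']))/2)
    return F,R.from_rotvec(f['rvec']).as_matrix(),np.array(f['tvec']).ravel()
def cloud(f):
    F,M,t=cam(f); v,u=np.mgrid[:480,:640]; z=f['z_map']
    p=np.stack([(u-f['cx'])/F*z,(v-f['cy'])/F*z,z],-1)
    return (p-t)@M   # world
def onplane(f,u,v,h):
    F,M,t=cam(f); d=np.array([(u-f['cx'])/F,(v-f['cy'])/F,1])@M; c=-t@M
    return c+d*(h-c[2])/d[2]
def proj(f,p):
    F,M,t=cam(f); q=M@np.array(p)+t; return F*q[0]/q[2]+f['cx'],F*q[1]/q[2]+f['cy']
E
python3 - <<'E'
from h import *
for n in('top','side'):
    f=grab(n,n+'1.png');F,M,t=cam(f);print(n,F,f['cx'],f['cy'],-t@M,M[2])
print(bot.observe())
E
```

```text
pics
top 442.7758002628196 322.85525185458056 242.52386106314296 [0.32192982 0.0136447  1.24346887] [ 0.13924621  0.01160065 -0.99018984]
side 533.2213039033858 322.2789644201274 237.74605880989066 [0.44163487 0.93877202 0.82986439] [ 0.05281909 -0.77571763 -0.62886588]
{'clock': 0.1, 'qpos': array([ 1.17280163,  0.52195284, -0.03636048,  1.59992895,  0.02118468,
        1.02108583, -0.11279036]), 'qd': array([ 0.00183004, -0.00016849, -0.00039355, -0.00035731, -0.00062924,
        0.00021357,  0.0007616 ]), 'joint_efforts': array([ 1.66350841e-03, -9.28501081e+01,  1.98299780e+00, -3.70538414e+01,
        1.80333591e-02,  5.30199904e-03, -4.51711082e-05]), 'position': array([ 0.20112704, -0.59146691,  0.24779177]), 'tool_rot': array([-3.14060234e+00,  3.86661889e-05,  3.27813621e-01]), 'force': array([-0.65888318,  0.33877782, -0.13273382]), 'moment': array([-0.01218528, -0.01342015,  0.01784107]), 'finger_force': 0.0, 'grip_width': 0.0855311738599581}
```

View pics/top1.png

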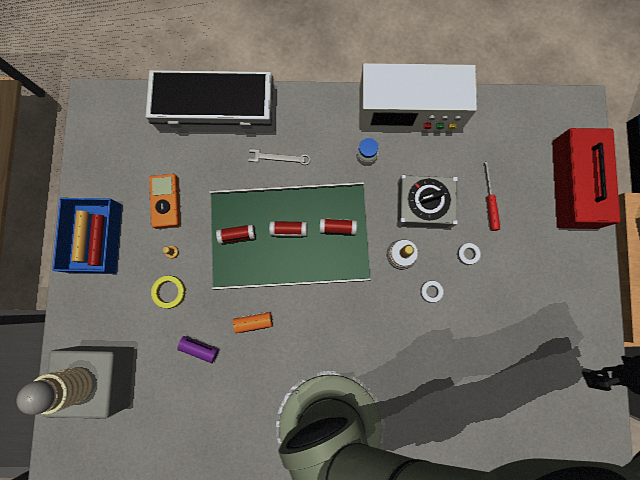

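View pics/side1.png

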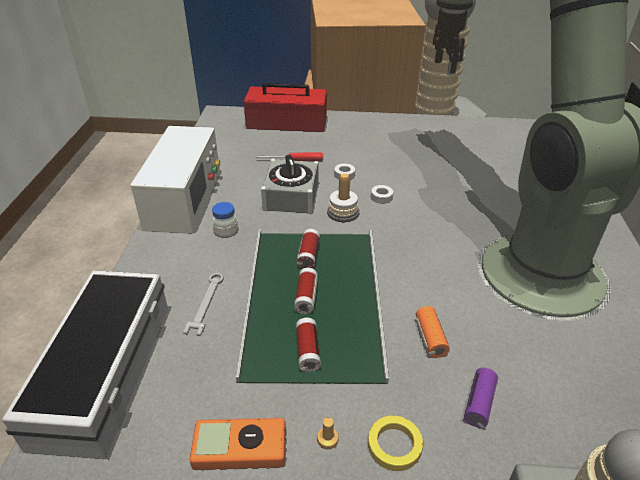

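The top picture shows the mat with three red rods at (236,234), (288,229) and (338,227). The rings are at (469,254) and (432,291), the column at (403,254), and the knob at (429,198).

Things that could be mistaken:
- **Rods:** orange cylinder (252,322), purple cylinder (197,348), and the red and yellow sticks in the blue box at (95,238). I choose the three silver-ended red rods on the mat.
- **Rings:** yellow tape (168,292). I choose the two small aluminium rings.
- **Column:** brass stud (170,252) and the big bushing at (70,390). I choose the one at (403,254).

```bash
python3 - <<'E'
from h import *
t=load('top');s=load('side')
a=cv2.resize(t['img'][205:255,205:365],(800,250),interpolation=cv2.INTER_CUBIC)
b=cv2.resize(s['img'][225:375,285:335],(117,350),interpolation=cv2.INTER_CUBIC)
b=np.concatenate([cv2.resize(s['img'][y:y+50,285:335],(250,250),interpolation=cv2.INTER_CUBIC) for y in(225,265,320)],1)
k=cv2.resize(t['img'][170:305,395:485],(230,345),interpolation=cv2.INTER_CUBIC)
im=np.zeros((595,800,3),np.uint8); im[:250]=a; im[250:500,:750]=b
cv2.imwrite('pics/c1.png',im[:500,:,::-1])
T=cloud(t);S=cloud(s)
for n,f,C in(('top',t,T),('side',s,S)):
    hsv=cv2.cvtColor(f['img'],cv2.COLOR_RGB2HSV)
    g=(hsv[...,0]>60)&(hsv[...,0]<90)&(hsv[...,1]>80)&(f['z_map']>0)&(C[...,0]>.3)&(abs(C[...,1])<.4)
    P=C[g];print(n,'mat z',np.median(P[:,2]),cv2.minAreaRect(P[:,:2].astype(np.float32)))
    red=((hsv[...,0]<8)|(hsv[...,0]>172))&(hsv[...,1]>120)&(C[...,0]>.35)&(C[...,0]<.75)&(C[...,1]>-.15)&(C[...,1]<.35)&(C[...,2]<.07)
    m,l,st,ce=cv2.connectedComponentsWithStats(red.astype(np.uint8))
    for i in range(1,m):
        if st[i,4]>60: P=C[l==i];print(' rod',ce[i],np.median(P,0),P[:,2].max())
    # non-mat tall things: rings, column, knob
    for nm,lo,hi,x0,x1,y0,y1 in(('ring',.012,.03,.3,.6,-.5,-.1),('cap',.042,.056,.35,.6,-.35,-.1),('shaft',.08,.125,.35,.55,-.3,-.1),('case',.06,.078,.5,.8,-.4,-.1),('bar',.1,.125,.55,.75,-.4,-.1)):
        q=(C[...,2]>lo)&(C[...,2]<hi)&(C[...,0]>x0)&(C[...,0]<x1)&(C[...,1]>y0)&(C[...,1]<y1)&(f['z_map']>0)
        m,l,st,ce=cv2.connectedComponentsWithStats(q.astype(np.uint8))
        for i in range(1,m):
            if st[i,4]>40:
                P=C[l==i];print(' ',nm,ce[i].round(),P.mean(0).round(4),np.percentile(P[:,2],[50,95]).round(4),cv2.minAreaRect(P[:,:2].astype(np.float32)))
E
```

```text
top mat z 0.005114664681454756 ((0.6044481992721558, 0.014658361673355103), (0.44692596793174744, 0.6694779396057129), 2.4271645545959473)
 rod [337.95543175 225.93871866] [ 0.5375173  -0.01307906  0.04201207] 0.05129727463056802
 rod [287.58598726 227.46815287] [0.5310862  0.12558681 0.04237546] 0.05046426444858592
 rod [234.50857143 233.60571429] [0.51141716 0.27176217 0.04224553] 0.04951529850124422
  ring [420. 224.] [ 0.5515 -0.2423  0.0211] [0.0209 0.0293] ((0.5479862093925476, -0.24907442927360535), (0.1564887911081314, 0.04179667681455612), 72.44696807861328)
  ring [494. 219.] [ 0.5688 -0.4481  0.0228] [0.0236 0.0281] ((0.5692790746688843, -0.4502098858356476), (0.061342690140008926, 0.02748597227036953), 7.469089984893799)
  ring [469. 253.] [ 0.4705 -0.3759  0.0217] [0.022  0.0258] ((0.4707149267196655, -0.3765471875667572), (0.05882009118795395, 0.05846307426691055), 0.09542625397443771)
  ring [431. 291.] [ 0.3643 -0.2717  0.0218] [0.0221 0.0263] ((0.3637000024318695, -0.27224236726760864), (0.05735165625810623, 0.05849994719028473), 1.3433001041412354)
  cap [403. 253.]
[... 2404 characters left out ...]
3), 88.2435073852539)
  shaft [344. 182.] [ 0.4655 -0.1843  0.1023] [0.1034 0.1184] ((0.46492132544517517, -0.18791082501411438), (0.025231003761291504, 0.028975456953048706), 35.002662658691406)
  case [291. 179.] [ 0.6069 -0.2371  0.0709] [0.0713 0.0758] ((0.6092491149902344, -0.2556196451187134), (0.15904149413108826, 0.1316126435995102), 88.33586883544922)
  case [224. 204.] [ 0.7541 -0.1079  0.0705] [0.0705 0.0726] ((0.7544575333595276, -0.10982251167297363), (0.045341040939092636, 0.018851276487112045), 1.1472655534744263)
  bar [290. 162.] [ 0.6079 -0.2478  0.1133] [0.1151 0.1193] ((0.6092426180839539, -0.25641360878944397), (0.01706366240978241, 0.06393148750066757), 19.214111328125)
```

View pics/c1.png

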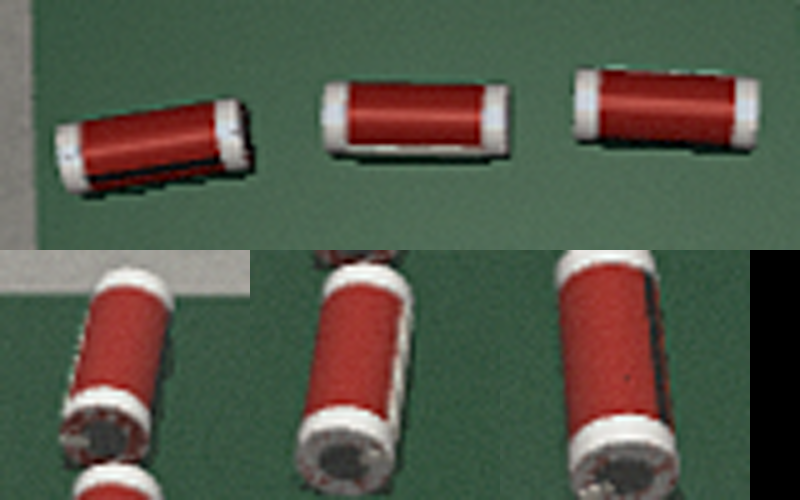

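The crop shows the stripes on the three rods. C (left, y≈.27) has its black stripe on the -x side, so its white stripe is low on +x. B (middle) has white on the -x edge, and A (right) has white on the +x side. I do the rings first and keep the tool yaw constant.

```bash
cat >> h.py <<'E'
def go(x,y,z,yaw=None,st=None):
    "print tool-frame shift units for a world target, tool down"
    s=st or bot.observe(); Rt=R.from_euler('xyz',s['tool_rot'])
    d=Rt.inv().apply(np.array([x,y,z])-s['position'])/.2
    r=np.zeros(3)
    if yaw is not None: r=(Rt.inv()*R.from_euler('xyz',[np.pi,0,yaw])).as_rotvec()/(np.pi/2)
    print('shift',d.round(3),'turn',r.round(3))
E
python3 -m inch '[[0.3,-0.18,0,0,0,0,1],[0.6,-0.36,0,0,0,0,1],[0.9,-0.54,0,0,0,0,1],[1,-0.59,0,0,0,0,1],[1,-0.59,0,0,0,0,1]]' 30
python3 -m inch '[[0.3,0,-0.1,0,0,0,1],[0.45,0,-0.1,0,0,0,1],[0.45,0,-0.1,0,0,0,1],[0.45,0,-0.1,0,0,0,1]]'
python3 - <<'E'
from h import *
f=grab('wrist','w1.png');F,M,t=cam(f);print(F,-t@M,M,bot.observe()['position'],bot.observe()['tool_rot'])
E
```

```text
clock: 0.72
position: [0.355, -0.413, 0.2483]
tool_rot: [-3.141, -0.001, 0.333]
force: [0.1, -0.1, 0.8]
grip_width: 0.0853
finger_force: 0.0
clock: 1.23
position: [0.4366, -0.3875, 0.2679]
tool_rot: [-3.141, 0.001, 0.327]
force: [-1.3, 0.4, 0.9]
grip_width: 0.0854
finger_force: 0.0
425.7883973673196 [ 0.50009784 -0.36654155  0.39337939] [[ 0.31983505 -0.94747122 -0.00195878]
 [-0.9126952  -0.30864948  0.26781143]
 [-0.2543482  -0.08386772 -0.96346936]] [ 0.43646564 -0.38759379  0.26803741] [-3.14133802e+00  8.66047723e-04  3.26036418e-01]
```

View pics/w1.png

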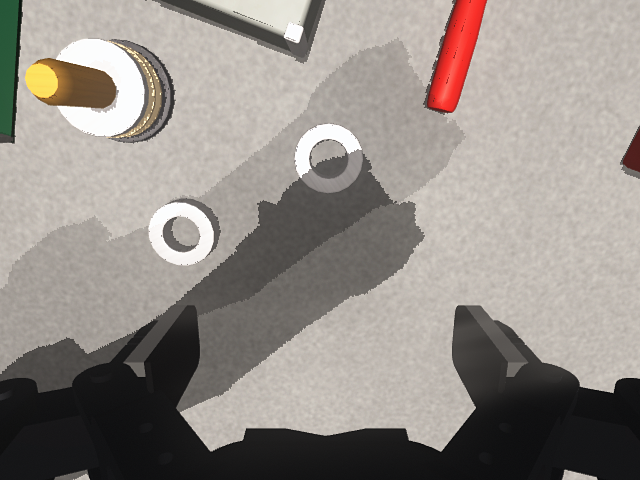

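The wrist view has ring1 at (328,158), ring2 at (183,233) and the column at (103,88, shaft top at (42,80)), with the fingers below. I fit circles to all three in this one frame.

```bash
cat >> h.py <<'E'
def circ(f,h0,h1,plane,near,rad=.06):
    "fit circle to outline of height band, ray-cast to plane"
    C=cloud(f); q=(C[...,2]>h0)&(C[...,2]<h1)&(np.hypot(C[...,0]-near[0],C[...,1]-near[1])<rad)&(f['z_map']>0)
    m,l,st,ce=cv2.connectedComponentsWithStats(q.astype(np.uint8)); i=1+np.argmax(st[1:,4])
    c,_=cv2.findContours((l==i).astype(np.uint8),cv2.RETR_EXTERNAL,cv2.CHAIN_APPROX_NONE)
    c=max(c,key=cv2.contourArea)[:,0]
    P=np.array([onplane(f,u,v,plane)[:2] for u,v in c])
    (x,y),r=cv2.minEnclosingCircle(P.astype(np.float32))
    from scipy.optimize import least_squares
    s=least_squares(lambda a:np.hypot(P[:,0]-a[0],P[:,1]-a[1])-a[2],[x,y,r],loss='soft_l1',f_scale=.001).x
    print('circle',s.round(4),'z med',np.median(C[l==i][:,2]).round(4),'enc',round(x,4),round(y,4),round(r,4)); return s
E
python3 - <<'E'
from h import *
f=load('wrist');t=load('top')
for g in(f,t):
    circ(g,.017,.027,.022,(.470,-.376)); circ(g,.017,.027,.022,(.364,-.272)); circ(g,.046,.055,.05,(.466,-.19)); circ(g,.112,.122,.116,(.466,-.19))
go(.4705,-.376,.10)
E
```

```text
circle [ 0.4711 -0.3781  0.0292] z med 0.0219 enc 0.4711 -0.3782 0.0297
circle [ 0.3656 -0.2742  0.0296] z med 0.0221 enc 0.3654 -0.2744 0.0304
circle [ 0.4672 -0.1955  0.0344] z med 0.0501 enc 0.467 -0.1948 0.0364
circle [ 0.4673 -0.1955  0.0114] z med 0.1159 enc 0.4673 -0.1959 0.0126
circle [ 0.4708 -0.3763  0.0289] z med 0.0222 enc 0.4701 -0.3758 0.0311
circle [ 0.3647 -0.272   0.0286] z med 0.0222 enc 0.3645 -0.2714 0.0305
circle [ 0.4664 -0.1918  0.0344] z med 0.0509 enc 0.4659 -0.192 0.036
circle [ 0.4661 -0.1915  0.0104] z med 0.1161 enc 0.4664 -0.1912 0.0122
shift [ 0.181 -0.     0.84 ] turn [0. 0. 0.]
```

```bash
python3 -m inch '[[0.18,0.005,0.25,0,0,0,1],[0.183,0.005,0.5,0,0,0,1],[0.183,0.005,0.75,0,0,0,1],[0.183,0.005,0.95,0,0,0,1],[0.183,0.005,1,0,0,0,1],[0.183,0.005,1,0,0,0,1]]'
python3 - <<'E'
from h import *
f=grab('wrist'); circ(f,.017,.027,.022,(.471,-.377)); go(.471,-.377,.022)
E
```

```text
clock: 2.02
position: [0.4724, -0.3764, 0.0688]
tool_rot: [3.141, 0.0, 0.327]
force: [-0.2, -0.4, -0.0]
grip_width: 0.0856
finger_force: 0.0
circle [ 0.4721 -0.378   0.0295] z med 0.0219 enc 0.4722 -0.3779 0.0302
shift [-0.01  -0.001  0.238] turn [0. 0. 0.]
```

```bash
python3 -m inch '[[-0.004,0.006,0.12,0,0,0,1],[-0.004,0.006,0.22,0,0,0,1],[-0.004,0.006,0.235,0,0,0,1],[-0.004,0.006,0.235,0,0,0,1],[-0.004,0.006,0.235,0,0,0,0.5],[-0.004,0.006,0.235,0,0,0,0.5],[-0.004,0.006,0.235,0,0,0,0.4],[-0.004,0.006,0.235,0,0,0,0.4],[-0.004,0.006,0.235,0,0,0,0.4],[-0.004,0.006,0.235,0,0,0,0.4]]' 40
```

```text
clock: 3.32
position: [0.4727, -0.3774, 0.0222]
tool_rot: [3.141, -0.001, 0.328]
force: [-0.5, 0.3, 8.3]
grip_width: 0.0576
finger_force: 41.8
```

```bash
python3 -m inch '[[0,0,-0.1,0,0,0,0.4],[0,0,-0.3,0,0,0,0.4],[0,0,-0.5,0,0,0,0.4],[0,0,-0.7,0,0,0,0.4],[0,0,-0.75,0,0,0,0.4],[0,0,-0.75,0,0,0,0.4]]'
python3 - <<'E'
from h import *
f=grab('wrist','w2.png'); C=cloud(f); print(bot.observe()['position'])
q=(C[...,2]>.14)&(C[...,2]<.19)&(np.hypot(C[...,0]-.472,C[...,1]+.377)<.033)&(f['z_map']>0)
print(q.sum(),np.percentile(C[q][:,2],[5,25,50,75,95]).round(4))
E
```

```text
clock: 4.08
position: [0.4725, -0.3773, 0.1723]
tool_rot: [3.14, -0.001, 0.328]
force: [-0.6, -0.4, -1.0]
grip_width: 0.0572
finger_force: 44.2
[ 0.47212577 -0.37704281  0.17122818]
23433 [0.157  0.1709 0.1719 0.1725 0.1818]
```

View pics/w2.png

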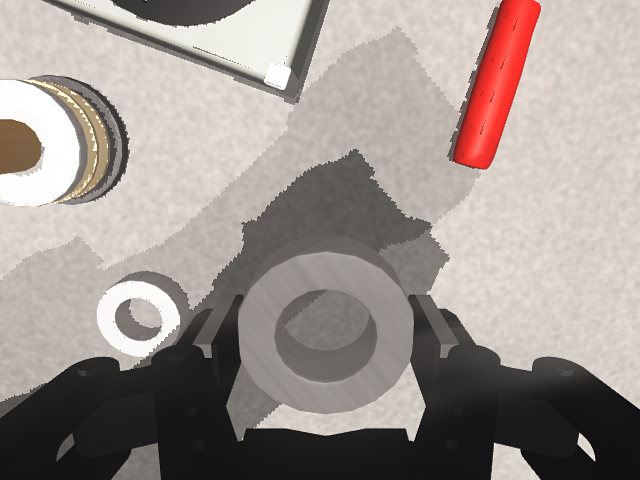

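The ring is held level at (326,332), its bore is at (326,334), and it is not tilted. I measure the bore centre relative to the TCP.

```bash
cat >> h.py <<'E'
def bore(f,plane):
    "held ring's bore centre, in tool frame relative to TCP"
    from scipy.optimize import least_squares
    C=cloud(f); s=bot.observe(); p=s['position']
    top=(abs(C[...,2]-plane)<.004)&(np.hypot(C[...,0]-p[0],C[...,1]-p[1])<.034)&(f['z_map']>0)
    c,h=cv2.findContours(top.astype(np.uint8),cv2.RETR_CCOMP,cv2.CHAIN_APPROX_NONE)
    i=max([i for i in range(len(c)) if h[0][i][3]>=0],key=lambda i:cv2.contourArea(c[i]))
    P=np.array([onplane(f,u,v,plane)[:2] for u,v in c[i][:,0]])
    a=least_squares(lambda a:np.hypot(P[:,0]-a[0],P[:,1]-a[1])-a[2],[*p[:2],.0165],loss='soft_l1',f_scale=.001).x
    d=R.from_euler('xyz',s['tool_rot']).inv().apply([a[0]-p[0],a[1]-p[1],0])
    print('bore',a.round(4),'tool offs mm',(d*1000).round(1)); return a
E
python3 - <<'E'
from h import *
f=load('wrist'); a=bore(f,.172); b=circ(f,.046,.055,.05,(.466,-.19)); p=bot.observe()['position']
go(p[0]+.4672-a[0],p[1]-.1955-a[1],.172,0.327)
E
```

```text
bore [ 0.4727 -0.3775  0.0158] tool offs mm [ 0.4  0.6 -0. ]
circle [ 0.4687 -0.201   0.0306] z med 0.0502 enc 0.4675 -0.1961 0.0363
shift [ 0.267 -0.87  -0.004] turn [-0.     0.     0.001]
```

Now I move above the column, then look again there.

```bash
python3 -m inch '[[0.06,-0.2,0,0,0,0,0.4],[0.13,-0.42,0,0,0,0,0.4],[0.2,-0.65,0,0,0,0,0.4],[0.25,-0.82,0,0,0,0,0.4],[0.267,-0.87,0,0,0,0,0.4],[0.267,-0.87,0,0,0,0,0.4],[0.267,-0.87,0,0,0,0,0.4]]'
python3 - <<'E'
from h import *
f=grab('wrist','w3.png'); a=bore(f,bot.observe()['position'][2]);  circ(f,.046,.055,.05,(.466,-.19)); circ(f,.100,.122,.116,(.466,-.19),.03)
for n in('top',): f=grab(n); C=cloud(f); circ(f,.15,.18,.172,(.467,-.195))
E
```

```text
clock: 5.0
position: [0.4668, -0.1964, 0.171]
tool_rot: [3.142, 0.001, 0.326]
force: [1.1, -1.0, -1.6]
grip_width: 0.0574
finger_force: 44.1
bore [ 0.467  -0.1966  0.0158] tool offs mm [ 0.2  0.2 -0. ]
circle [ 0.4695 -0.1923  0.0331] z med 0.05 enc 0.4674 -0.1931 0.0357
circle [ 0.5033 -0.1773  0.0489] z med 0.1157 enc 0.4589 -0.1971 0.0056
circle [ 0.4414 -0.182   0.0071] z med 0.1704 enc 0.4396 -0.1818 0.0109
```

View pics/w3.png

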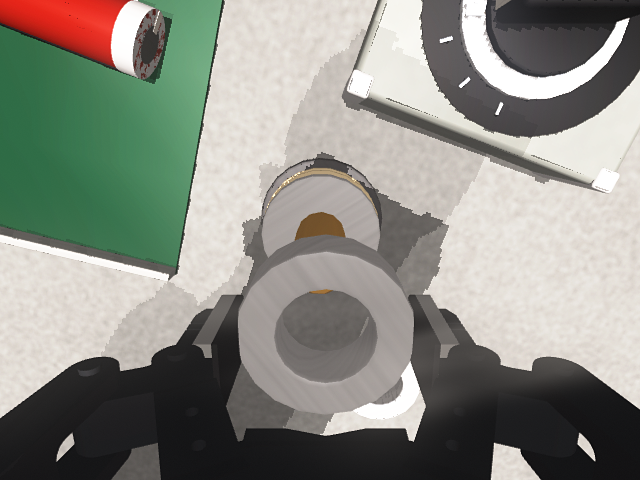

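The ring at (326,333) is over the shaft, and the cap outline spans u 262–382. I fit the visible part of the cap and shaft with fixed radii.

```bash
cat >> h.py <<'E'
def capfit(f,plane=.05,rad=.036,near=(.467,-.195)):
    from scipy.optimize import least_squares
    C=cloud(f); q=(abs(C[...,2]-plane)<.004)&(np.hypot(C[...,0]-near[0],C[...,1]-near[1])<.06)&(f['z_map']>0)
    c,_=cv2.findContours(q.astype(np.uint8),cv2.RETR_EXTERNAL,cv2.CHAIN_APPROX_NONE); c=max(c,key=cv2.contourArea)[:,0]
    P=np.array([onplane(f,u,v,plane)[:2] for u,v in c])
    P=P[abs(np.hypot(P[:,0]-near[0],P[:,1]-near[1])-rad)<.006]
    a=least_squares(lambda a:np.hypot(P[:,0]-a[0],P[:,1]-a[1])-rad,near,loss='soft_l1',f_scale=.0007).x
    print('cap',a.round(4),len(P)); return a
E
python3 - <<'E'
from h import *
f=load('wrist'); capfit(f); capfit(f,rad=.0355); print(f['cx'],f['cy'])
E
```

```text
cap [ 0.4666 -0.1935] 221
cap [ 0.4672 -0.1932] 223
325.4137462800785 239.3872647789339
```

```bash
python3 -m inch '[[0.002,-0.0125,0,0,0,0,0.4],[0.002,-0.0125,0,0,0,0,0.4],[0.002,-0.0125,0.1,0,0,0,0.4],[0.002,-0.0125,0.2,0,0,0,0.4],[0.002,-0.0125,0.25,0,0,0,0.4],[0.002,-0.0125,0.29,0,0,0,0.4],[0.002,-0.0125,0.29,0,0,0,0.4],[0.002,-0.0125,0.29,0,0,0,0.4]]'
python3 - <<'E'
from h import *
f=grab('wrist','w4.png'); s=bot.observe();print(s['force'],s['moment'],s['position']); bore(f,s['position'][2])
C=cloud(f);p=s['position']; q=(C[...,2]>.105)&(C[...,2]<.125)&(np.hypot(C[...,0]-p[0],C[...,1]-p[1])<.034); print(np.percentile(C[q][:,2],[5,50,95]))
E
```

```text
clock: 6.1
position: [0.4667, -0.1928, 0.1137]
tool_rot: [3.141, -0.0, 0.328]
force: [-1.0, -0.1, -1.0]
grip_width: 0.0574
finger_force: 44.1
[-0.57171812 -0.32444024 -0.92694664] [ 0.0071939  -0.03611948 -0.05911604] [ 0.46671304 -0.19286861  0.1137602 ]
bore [ 0.4669 -0.193   0.0158] tool offs mm [0.1 0.2 0. ]
[0.10804561 0.11348553 0.11691262]
```

View pics/w4.png

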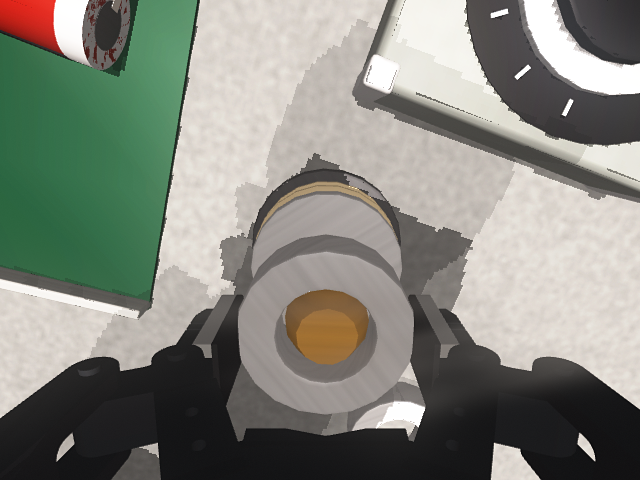

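The shaft is centred in the bore at (327,330) with no contact force. I lower the ring, release it and retreat.

```bash
python3 -m inch '[[0,0,0.08,0,0,0,0.4],[0,0,0.15,0,0,0,0.4],[0,0,0.19,0,0,0,0.4],[0,0,0.19,0,0,0,0.4],[0,0,0.19,0,0,0,0.4]]'
python3 -m inch '[[0,0,0,0,0,0,0.95],[0,0,0,0,0,0,0.95],[0,0,0,0,0,0,0.95],[0,0,0,0,0,0,0.95],[0,0,-0.15,0,0,0,1],[0,0,-0.4,0,0,0,1],[0,0,-0.6,0,0,0,1],[0,0,-0.7,0,0,0,1],[0,0,-0.7,0,0,0,1]]'
python3 - <<'E'
from h import *
f=grab('wrist'); t=grab('top'); s=grab('side')
for g in(f,t,s):
    circ(g,.067,.077,.072,(.467,-.193),.04); circ(g,.017,.027,.022,(.3656,-.274),.05)
go(.3665,-.2735,.07)
E
```

```text
clock: 6.78
position: [0.4664, -0.1928, 0.0754]
tool_rot: [-3.141, 0.0, 0.328]
force: [1.0, 1.0, 0.1]
grip_width: 0.0568
finger_force: 44.1
clock: 7.9
position: [0.467, -0.193, 0.2166]
tool_rot: [3.14, -0.002, 0.328]
force: [0.3, 0.7, -0.8]
grip_width: 0.0853
finger_force: 0.0
circle [ 0.4655 -0.1931  0.0293] z med 0.0719 enc 0.4655 -0.193 0.0299
circle [ 0.3659 -0.2727  0.0298] z med 0.0219 enc 0.3659 -0.2723 0.0309
circle [ 0.4541 -0.1933  0.0182] z med 0.0728 enc 0.4549 -0.19 0.0252
circle [  -0.9264 -106.4305  106.1951] z med 0.0206 enc 0.3657 -0.2433 0.0069
circle [ 0.4633 -0.1892  0.0288] z med 0.0728 enc 0.4632 -0.1873 0.0345
circle [ 0.3637 -0.2708  0.0306] z med 0.0226 enc 0.3664 -0.2706 0.0344
shift [-0.601  0.223  0.723] turn [0. 0. 0.]
```

Ring1 is seated, with its top at .072. Ring2 next.

```bash
python3 -m inch '[[-0.2,0.07,0,0,0,0,1],[-0.4,0.15,0,0,0,0,1],[-0.55,0.21,0.1,0,0,0,1],[-0.6,0.223,0.3,0,0,0,1],[-0.6,0.223,0.5,0,0,0,1],[-0.6,0.223,0.7,0,0,0,1],[-0.6,0.223,0.72,0,0,0,1],[-0.6,0.223,0.72,0,0,0,1]]'
python3 - <<'E'
from h import *
f=grab('wrist'); a=circ(f,.017,.027,.022,(.3656,-.274)); go(a[0],a[1],.022)
E
```

```text
clock: 9.05
position: [0.3672, -0.2736, 0.0716]
tool_rot: [-3.141, 0.0, 0.328]
force: [1.0, 0.2, 0.3]
grip_width: 0.0856
finger_force: 0.0
circle [ 0.3657 -0.2735  0.0295] z med 0.0219 enc 0.3657 -0.2734 0.0302
shift [-0.009 -0.005  0.251] turn [0. 0. 0.]
```

```bash
python3 -m inch '[[-0.007,-0.004,0.12,0,0,0,1],[-0.007,-0.004,0.22,0,0,0,1],[-0.007,-0.004,0.246,0,0,0,1],[-0.007,-0.004,0.246,0,0,0,1],[-0.007,-0.004,0.246,0,0,0,0.5],[-0.007,-0.004,0.246,0,0,0,0.4],[-0.007,-0.004,0.246,0,0,0,0.4],[-0.007,-0.004,0.246,0,0,0,0.4],[-0.007,-0.004,0.246,0,0,0,0.4]]'
python3 -m inch '[[0,0,-0.1,0,0,0,0.4],[0,0,-0.3,0,0,0,0.4],[0,0,-0.5,0,0,0,0.4],[0,0,-0.7,0,0,0,0.4],[0,0,-0.75,0,0,0,0.4],[0,0,-0.75,0,0,0,0.4]]'
python3 - <<'E'
from h import *
f=grab('wrist'); a=bore(f,bot.observe()['position'][2]); p=bot.observe()['position']
go(p[0]+.4669-a[0],p[1]-.193-a[1],.172,.328)
E
```

```text
clock: 10.22
position: [0.366, -0.2736, 0.0232]
tool_rot: [3.141, -0.001, 0.328]
force: [-3.0, 2.4, 23.0]
grip_width: 0.058
finger_force: 37.8
clock: 10.98
position: [0.3657, -0.2734, 0.1724]
tool_rot: [3.141, -0.001, 0.328]
force: [0.0, -0.6, -0.9]
grip_width: 0.0575
finger_force: 44.1
bore [ 0.3665 -0.2734  0.0158] tool offs mm [ 1.   0.5 -0. ]
shift [ 0.605 -0.219 -0.002] turn [-0.  0. -0.]
```

```bash
python3 -m inch '[[0.2,-0.07,0,0,0,0,0.4],[0.4,-0.145,0,0,0,0,0.4],[0.55,-0.2,0,0,0,0,0.4],[0.605,-0.219,0,0,0,0,0.4],[0.605,-0.219,0,0,0,0,0.4],[0.605,-0.219,0.1,0,0,0,0.4],[0.605,-0.219,0.2,0,0,0,0.4],[0.605,-0.219,0.26,0,0,0,0.4],[0.605,-0.219,0.29,0,0,0,0.4],[0.605,-0.219,0.29,0,0,0,0.4],[0.605,-0.219,0.29,0,0,0,0.4]]'
python3 - <<'E'
from h import *
f=grab('wrist'); bore(f,bot.observe()['position'][2])
E
```

```text
clock: 12.4
position: [0.4659, -0.1931, 0.1144]
tool_rot: [3.142, 0.0, 0.328]
force: [1.5, -0.2, -1.5]
grip_width: 0.0578
finger_force: 44.0
bore [ 0.4669 -0.193   0.0159] tool offs mm [ 0.9  0.2 -0. ]
```

```bash
python3 -m inch '[[0,0,0.05,0,0,0,0.4],[0,0,0.085,0,0,0,0.4],[0,0,0.085,0,0,0,0.4],[0,0,0.085,0,0,0,0.4]]'
python3 -m inch '[[0,0,0,0,0,0,0.95],[0,0,0,0,0,0,0.95],[0,0,0,0,0,0,0.95],[0,0,0,0,0,0,0.95],[0,0,-0.15,0,0,0,1],[0,0,-0.4,0,0,0,1],[0,0,-0.6,0,0,0,1],[0,0,-0.7,0,0,0,1],[0,0,-0.7,0,0,0,1]]'
python3 - <<'E'
from h import *
f=grab('wrist')
circ(f,.088,.1,.094,(.467,-.193),.04)
t=load('top');C=cloud(t)
# mat orientation: white lips -> bright thin at z~.018
hsv=cv2.cvtColor(t['img'],cv2.COLOR_RGB2HSV)
g=((hsv[...,0]>60)&(hsv[...,0]<90)&(hsv[...,1]>80)).astype(np.uint8)
g=cv2.morphologyEx(g,cv2.MORPH_CLOSE,np.ones((25,25)))
m,l,st,ce=cv2.connectedComponentsWithStats(g);i=l[260,290]
c,_=cv2.findContours((l==i).astype(np.uint8),cv2.RETR_EXTERNAL,2);c=max(c,key=cv2.contourArea)[:,0]
P=np.array([onplane(t,u,v,.004)[:2] for u,v in c]);print(cv2.minAreaRect(P.astype(np.float32)))
# rods axes by band height near
for y in(-.012,.126,.272):
    q=(C[...,2]>.03)&(C[...,2]<.055)&(abs(C[...,1]-y)<.065)&(C[...,0]>.4)&(C[...,0]<.66)
    P=C[q];rr=cv2.minAreaRect(P[:,:2].astype(np.float32));e,v=np.linalg.eigh(np.cov(P[:,:2].T));w=v[:,1]*np.sign(v[1,1]);print('rod',rr,'axis ang from y',np.arctan2(-w[0],w[1]).round(3))
E
```

```text
clock: 12.95
position: [0.466, -0.1928, 0.097]
tool_rot: [-3.141, 0.0, 0.328]
force: [1.1, -0.5, -2.1]
grip_width: 0.0577
finger_force: 44.0
clock: 14.08
position: [0.4666, -0.1931, 0.2384]
tool_rot: [3.14, -0.002, 0.328]
force: [-0.6, -0.2, -0.5]
grip_width: 0.0851
finger_force: 0.0
circle [ 0.4655 -0.193   0.0294] z med 0.0939 enc 0.4656 -0.1929 0.03
((0.5528207421302795, 0.05123245716094971), (1.3867599964141846, 1.9579824209213257), 0.6812096834182739)
rod ((0.5389662981033325, -0.011639691889286041), (0.09908375889062881, 0.04019397869706154), 87.7273941040039) axis ang from y -0.049
rod ((0.5312674045562744, 0.12719163298606873), (0.03974703326821327, 0.09965062886476517), 0.650236964225769) axis ang from y -0.008
rod ((0.5136209726333618, 0.2721075117588043), (0.038918837904930115, 0.1003134623169899), 9.451842308044434) axis ang from y 0.166
```

Both rings are seated. Next are the rods, starting with A: straddle it and view it from above.

```bash
python3 - <<'E'
from h import *
go(.539,-.0116,.22,1.522); print(bot.observe()['qpos'].round(2))
t=load('top'); print([onplane(t,u,v,h).round(3) for u,v,h in((212,191,.018),(364,184,.018),(213,288,.018),(370,279,.018))])
E
```

```text
shift [ 0.637 -0.741  0.086] turn [ 0.001 -0.    -0.76 ]
[ 0.39  0.35 -0.14  1.92  0.06  0.88 -1.03]
[array([0.637, 0.346, 0.018]), array([ 0.664, -0.086,  0.018]), array([0.362, 0.329, 0.018]), array([ 0.395, -0.104,  0.018])]
```

```bash
python3 -m inch '[[0.1,-0.12,0,0,0,-0.11,1],[0.2,-0.24,0,0,0,-0.22,1],[0.3,-0.36,0,0,0,-0.33,1],[0.42,-0.48,0.04,0,0,-0.44,1],[0.52,-0.6,0.07,0,0,-0.55,1],[0.6,-0.7,0.086,0,0,-0.66,1],[0.637,-0.741,0.086,0,0,-0.76,1],[0.637,-0.741,0.086,0,0,-0.76,1],[0.637,-0.741,0.086,0,0,-0.76,1]]'
python3 - <<'E'
from h import *
f=grab('wrist','w5.png'); print(bot.observe()['qpos'].round(2))
E
```

```text
clock: 15.25
position: [0.5386, -0.0123, 0.2193]
tool_rot: [-3.141, 0.0, 1.517]
force: [-0.2, 0.4, -0.2]
grip_width: 0.0854
finger_force: 0.0
[ 0.25  0.45 -0.45  1.84  0.24  0.91 -0.37]
```

View pics/w5.png

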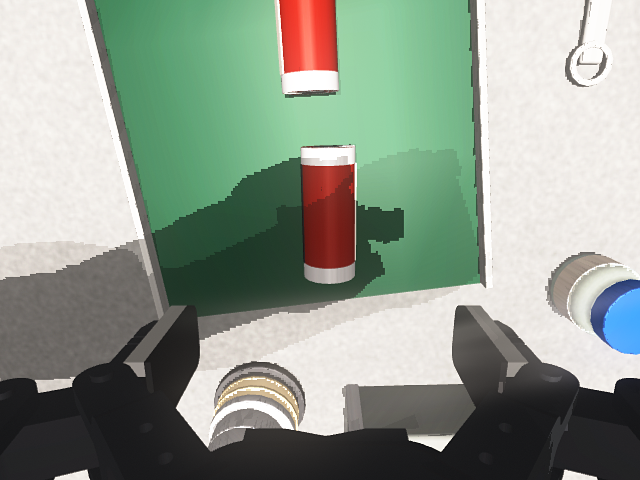

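Rod A, at (329,215), shows a thin sliver of white on its right (+x) edge at u≈356, so its stripe is roughly 80–90° towards +x. B, at (310,45), has white on its left edge. I straddle A and close to about 45 mm.

```bash
python3 -m inch '[[0,0.01,0.25,0,0,0,1],[0,0.01,0.5,0,0,0,1],[0,0.01,0.75,0,0,0,1],[0,0.01,0.9,0,0,0,1],[0,0.01,0.967,0,0,0,1],[0,0.01,0.967,0,0,0,0.7],[0,0.01,0.967,0,0,0,0.56],[0,0.01,0.967,0,0,0,0.56],[0,0.01,0.967,0,0,0,0.56]]' 20
python3 - <<'E'
from h import *
f=grab('wrist','w6.png')
E
```

```text
clock: 16.42
position: [0.5414, -0.0118, 0.0272]
tool_rot: [3.141, -0.0, 1.521]
force: [-0.1, 0.2, -0.4]
grip_width: 0.0478
finger_force: 0.0
```

View pics/w6.png

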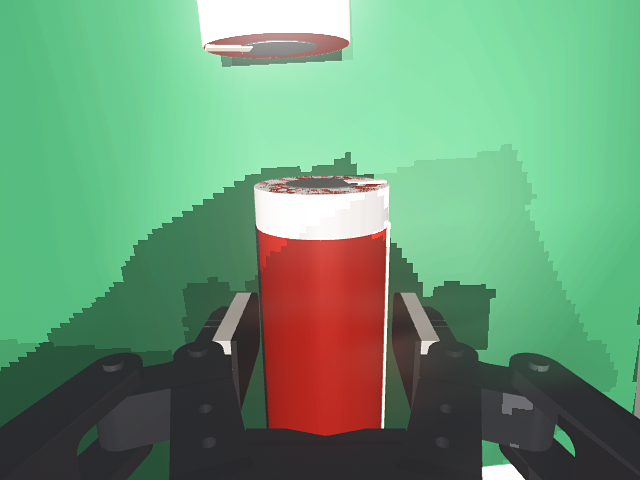

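The fingers straddle A evenly. The tick on A's end is at (370,182) and on B's end at (228,47), so both stripes are near 90°. I roll A towards -x.

```bash
python3 -m inch '[[0,-0.02,0,0,0,0,0.56],[0,-0.035,0,0,0,0,0.56],[0,-0.05,0,0,0,0,0.56],[0,-0.065,0,0,0,0,0.56],[0,-0.08,0,0,0,0,0.56],[0,-0.095,0,0,0,0,0.56],[0,-0.11,0,0,0,0,0.56],[0,-0.125,0,0,0,0,0.56],[0,-0.14,0,0,0,0,0.56],[0,-0.155,0,0,0,0,0.56],[0,-0.165,0,0,0,0,0.56],[0,-0.175,0,0,0,0,0.56],[0,-0.18,0,0,0,0,0.56],[0,-0.18,0,0,0,0,0.56],[0,-0.18,0,0,0,0,0.56],[0,-0.18,0,0,0,0,0.56]]'
python3 - <<'E'
from h import *
f=grab('wrist','w7.png')
E
```

```text
clock: 18.48
position: [0.5051, -0.0099, 0.0265]
tool_rot: [3.142, -0.0, 1.522]
force: [0.5, -0.5, -0.0]
grip_width: 0.0476
finger_force: 0.0
```

View pics/w7.png

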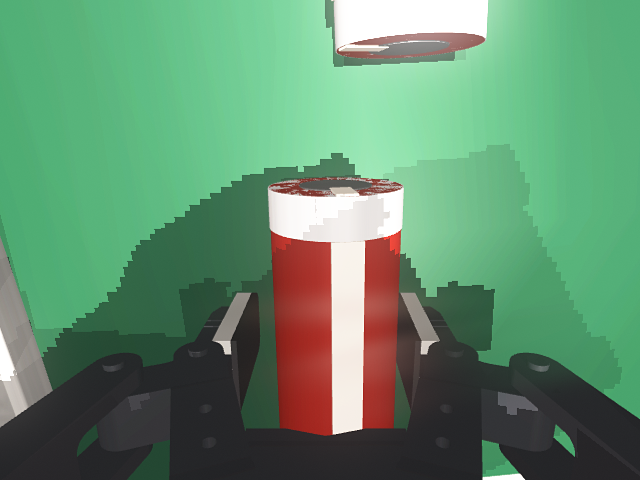

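Rod A's stripe is at u≈348, with the rod centred at 337, so about 0.16 rad is left. I write a numeric stripe-angle measurement and roll a bit more.

```bash
cat >> h.py <<'E'
def rod(f,x,y,rad=.05,show=True):
    "fit cylinder axis (r 20, z 24 mm) and stripe angle (towards +x positive)"
    from scipy.optimize import least_squares
    C=cloud(f); q=(C[...,2]>.012)&(C[...,2]<.052)&(np.hypot((C[...,0]-x)*1.6,C[...,1]-y)<rad)&(f['z_map']>0)
    hsv=cv2.cvtColor(f['img'],cv2.COLOR_RGB2HSV); H,S,V=[hsv[...,i].astype(int) for i in range(3)]
    red=q&((H<10)|(H>170))&(S>110); P=C[red]
    g=lambda a,P:(P[:,0]-a[0]-np.tan(a[1])*(P[:,1]-y))*np.cos(a[1])
    a=least_squares(lambda a:np.hypot(g(a,P),P[:,2]-.024-a[2])-.02,[x,0,0],loss='soft_l1',f_scale=.001).x
    al=P[:,1].min()+.006,P[:,1].max()-.006
    def ang(m):
        m=m&(C[...,1]>al[0])&(C[...,1]<al[1]); Q=C[m]; d=np.hypot(g(a,Q),Q[:,2]-.024-a[2])
        Q=Q[abs(d-.02)<.003]
        if len(Q)<8: return len(Q),None
        th=np.arctan2(g(a,Q),Q[:,2]-.024-a[2]); return len(Q),np.percentile(th,[10,50,90]).round(3)
    print('rod x0 %.4f tilt %.3f dz %.4f y %.3f..%.3f resid %.4f'%(a[0],a[1],a[2],P[:,1].min(),P[:,1].max(),np.abs(np.hypot(g(a,P),P[:,2]-.024-a[2])-.02).mean()),'white',ang(q&(S<70)&(V>90)),'black',ang(q&(V<45)))
E
python3 -m inch '[[0,-0.005,0,0,0,0,0.56],[0,-0.01,0,0,0,0,0.56],[0,-0.015,0,0,0,0,0.56],[0,-0.018,0,0,0,0,0.56],[0,-0.018,0,0,0,0,0.56],[0,-0.018,0,0,0,0,0.56],[0,-0.018,0,0,0,0,0.56]]'
python3 - <<'E'
from h import *
rod(load('wrist'),.507,-.01); f=grab('wrist'); rod(f,.504,-.01)
E
```

```text
clock: 19.4
position: [0.5015, -0.0097, 0.0265]
tool_rot: [-3.142, -0.0, 1.522]
force: [0.8, 0.8, -0.6]
grip_width: 0.0482
finger_force: 0.0
rod x0 0.5080 tilt 0.040 dz -0.0002 y -0.045..0.039 resid 0.0003 white (9057, array([-0.337,  0.117,  0.353])) black (0, None)
rod x0 0.5045 tilt 0.040 dz -0.0002 y -0.044..0.039 resid 0.0003 white (9075, array([-0.324, -0.027,  0.316])) black (0, None)
```

```bash
sed -i 's/    al=P\[.*/    al=y-.02,y+.02/' h.py; python3 - <<'E'
from h import *
rod(load('wrist'),.504,-.01)
t=grab('top'); s=grab('side')
for f in (t,s):
    for x,y in((.504,-.01),(.531,.127),(.5136,.272)): rod(f,x,y)
E
```

```text
rod x0 0.5045 tilt 0.040 dz -0.0002 y -0.044..0.039 resid 0.0003 white (3914, array([-0.201, -0.028,  0.145])) black (0, None)Traceback (most recent call last):
  File "<stdin>", line 5, in <module>
  File "h.py", line 72, in rod
    print('rod x0 %.4f tilt %.3f dz %.4f y %.3f..%.3f resid %.4f'%(a[0],a[1],a[2],P[:,1].min(),P[:,1].max(),np.abs(np.hypot(g(a,P),P[:,2]-.024-a[2])-.02).mean()),'white',ang(q&(S<70)&(V>90)),'black',ang(q&(V<45)))
                                                                                  ~~~~~~~~~~^^
    return umr_minimum(a, axis, None, out, keepdims, initial, where)
ValueError: zero-size array to reduction operation minimum which has no identity
```

Rod A is at -0.03 rad, which is good. I open, lift and go over B.

```bash
python3 -m inch '[[0,0,0,0,0,0,1],[0,0,0,0,0,0,1],[0,0,0,0,0,0,1],[0,0,-0.2,0,0,0,1],[0,0,-0.5,0,0,0,1],[0,0,-0.5,0,0,0,1],[0,0,-0.5,0,0,0,1]]'
python3 - <<'E'
from h import *
f=grab('wrist'); rod(f,.504,-.01); rod(f,.532,.126); go(.532,.126,.127,1.563)
E
```

```text
clock: 20.42
position: [0.5014, -0.01, 0.1264]
tool_rot: [3.141, 0.0, 1.521]
force: [0.3, -0.5, -0.5]
grip_width: 0.0856
finger_force: 0.0
rod x0 0.5044 tilt 0.040 dz -0.0002 y -0.050..0.039 resid 0.0004 white (1316, array([-0.199, -0.021,  0.15 ])) black (0, None)
rod x0 0.5318 tilt 0.002 dz -0.0001 y 0.088..0.110 resid 0.0005 white (114, array([-1.398, -1.184, -1.019])) black (0, None)
shift [ 0.686  0.121 -0.006] turn [-0.001  0.    -0.026]
```

```bash
python3 -m inch '[[0.2,0.035,0,0,0,-0.026,1],[0.45,0.08,0,0,0,-0.026,1],[0.65,0.12,0,0,0,-0.026,1],[0.686,0.121,0,0,0,-0.026,1],[0.686,0.121,0,0,0,-0.026,1],[0.686,0.121,0,0,0,-0.026,1]]'
python3 - <<'E'
from h import *
f=grab('wrist'); rod(f,.532,.126); rod(f,.514,.27);go(.532,.126,.0265)
E
```

```text
clock: 21.22
position: [0.5321, 0.1247, 0.126]
tool_rot: [-3.141, 0.001, 1.561]
force: [0.8, 0.1, 0.6]
grip_width: 0.0855
finger_force: 0.0
rod x0 0.5317 tilt 0.004 dz -0.0002 y 0.087..0.164 resid 0.0004 white (397, array([-1.401, -1.143, -1.011])) black (0, None)
rod x0 0.5140 tilt -0.178 dz -0.0000 y 0.220..0.247 resid 0.0005 white (0, None) black (0, None)
shift [ 0.007 -0.001  0.498] turn [0. 0. 0.]
```

```bash
python3 -m inch '[[0.005,-0.001,0.2,0,0,0,1],[0.005,-0.001,0.4,0,0,0,1],[0.005,-0.001,0.49,0,0,0,1],[0.005,-0.001,0.498,0,0,0,0.7],[0.005,-0.001,0.498,0,0,0,0.56],[0.005,-0.001,0.498,0,0,0,0.56],[0.005,-0.001,0.498,0,0,0,0.56]]'
python3 -m inch '[[0,0.02,0,0,0,0,0.56],[0,0.035,0,0,0,0,0.56],[0,0.05,0,0,0,0,0.56],[0,0.065,0,0,0,0,0.56],[0,0.08,0,0,0,0,0.56],[0,0.095,0,0,0,0,0.56],[0,0.105,0,0,0,0,0.56],[0,0.115,0,0,0,0,0.56],[0,0.125,0,0,0,0,0.56],[0,0.13,0,0,0,0,0.56],[0,0.135,0,0,0,0,0.56],[0,0.135,0,0,0,0,0.56],[0,0.135,0,0,0,0,0.56]]'
python3 - <<'E'
from h import *
f=grab('wrist'); rod(f,.556,.126)
E
```

```text
clock: 22.15
position: [0.5326, 0.1271, 0.0277]
tool_rot: [3.14, -0.0, 1.562]
force: [-0.2, -0.2, 1.0]
grip_width: 0.0479
finger_force: 0.0
clock: 23.78
position: [0.5592, 0.1269, 0.0269]
tool_rot: [3.142, -0.0, 1.562]
force: [-0.1, -1.2, 0.1]
grip_width: 0.048
finger_force: 0.0
rod x0 0.5550 tilt 0.005 dz -0.0002 y 0.092..0.176 resid 0.0003 white (3857, array([-0.275, -0.097,  0.076])) black (334, array([-1.523, -1.292, -1.12 ]))
```

```bash
python3 -m inch '[[0,0.004,0,0,0,0,0.56],[0,0.008,0,0,0,0,0.56],[0,0.011,0,0,0,0,0.56],[0,0.011,0,0,0,0,0.56],[0,0.011,0,0,0,0,0.56],[0,0.011,0,0,0,0,0.56]]'
python3 -m inch '[[0,0,0,0,0,0,1],[0,0,0,0,0,0,1],[0,0,0,0,0,0,1],[0,0,-0.2,0,0,0,1],[0,0,-0.5,0,0,0,1],[0,0,-0.5,0,0,0,1],[0,0,-0.5,0,0,0,1]]'
python3 - <<'E'
from h import *
f=grab('wrist'); rod(f,.556,.126); rod(f,.514,.27); go(.514,.271,.127,1.7435)
E
```

```text
clock: 24.58
position: [0.5614, 0.1269, 0.0269]
tool_rot: [3.142, -0.0, 1.562]
force: [-0.7, 0.0, -0.5]
grip_width: 0.0476
finger_force: 0.0
clock: 25.45
position: [0.5614, 0.1266, 0.1269]
tool_rot: [3.141, 0.0, 1.562]
force: [0.4, -0.3, -0.5]
grip_width: 0.0856
finger_force: 0.0
rod x0 0.5569 tilt 0.005 dz -0.0002 y 0.087..0.164 resid 0.0004 white (1266, array([-0.166,  0.001,  0.172])) black (0, None)
rod x0 0.5115 tilt -0.259 dz -0.0001 y 0.220..0.250 resid 0.0006 white (0, None) black (0, None)
shift [ 0.72  -0.241 -0.004] turn [-0.001  0.    -0.115]
```

Rod B is at 0.00. Next, rod C.

```bash
python3 -m inch '[[0.2,-0.07,0,0,0,-0.1,1],[0.45,-0.15,0,0,0,-0.115,1],[0.65,-0.22,0,0,0,-0.115,1],[0.72,-0.241,0,0,0,-0.115,1],[0.72,-0.241,0,0,0,-0.115,1],[0.72,-0.241,0,0,0,-0.115,1],[0.72,-0.241,0,0,0,-0.115,1]]'
python3 - <<'E'
from h import *
f=grab('wrist','w8.png'); rod(f,.514,.271);rod(f,.514,.271,.035); go(.514,.271,.0265)
E
```

```text
clock: 26.38
position: [0.5149, 0.2699, 0.1267]
tool_rot: [-3.141, 0.001, 1.741]
force: [0.2, -0.1, 0.0]
grip_width: 0.0856
finger_force: 0.0
rod x0 0.5139 tilt -0.170 dz -0.0002 y 0.231..0.312 resid 0.0004 white (0, None) black (427, array([-0.976, -0.866, -0.77 ]))
rod x0 0.5139 tilt -0.171 dz -0.0002 y 0.236..0.306 resid 0.0004 white (0, None) black (393, array([-0.969, -0.864, -0.769]))
shift [ 0.005 -0.004  0.502] turn [0. 0. 0.]
```

View pics/w8.png

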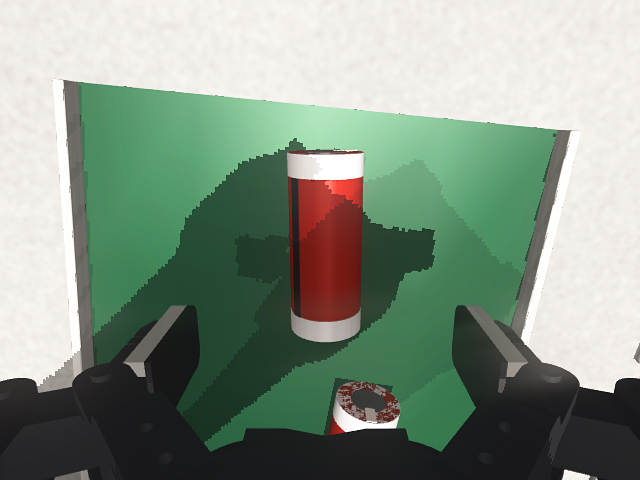

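Rod C, at (326,245), shows its black stripe at u≈295, so white is at +2.28 rad. It needs to roll 45.5 mm towards -x.

```bash
python3 -m inch '[[0,-0.004,0.2,0,0,0,1],[0,-0.004,0.4,0,0,0,1],[0,-0.004,0.49,0,0,0,1],[0,-0.004,0.5,0,0,0,0.7],[0,-0.004,0.5,0,0,0,0.56],[0,-0.004,0.5,0,0,0,0.56],[0,-0.004,0.5,0,0,0,0.56]]'
python3 -m inch '[[0,-0.02,0,0,0,0,0.56],[0,-0.035,0,0,0,0,0.56],[0,-0.05,0,0,0,0,0.56],[0,-0.065,0,0,0,0,0.56],[0,-0.08,0,0,0,0,0.56],[0,-0.095,0,0,0,0,0.56],[0,-0.11,0,0,0,0,0.56],[0,-0.125,0,0,0,0,0.56],[0,-0.14,0,0,0,0,0.56],[0,-0.155,0,0,0,0,0.56],[0,-0.17,0,0,0,0,0.56],[0,-0.185,0,0,0,0,0.56],[0,-0.2,0,0,0,0,0.56],[0,-0.21,0,0,0,0,0.56],[0,-0.22,0,0,0,0,0.56],[0,-0.23,0,0,0,0,0.56],[0,-0.235,0,0,0,0,0.56],[0,-0.235,0,0,0,0,0.56],[0,-0.235,0,0,0,0,0.56]]'
python3 - <<'E'
from h import *
f=grab('wrist'); rod(f,.47,.263)
E
```

```text
clock: 27.3
position: [0.5141, 0.2713, 0.0277]
tool_rot: [3.14, -0.0, 1.743]
force: [-0.1, 0.1, -0.4]
grip_width: 0.0478
finger_force: 0.0
clock: 29.68
position: [0.4674, 0.2631, 0.0269]
tool_rot: [3.142, -0.0, 1.743]
force: [0.1, -0.3, 0.1]
grip_width: 0.0474
finger_force: 0.0
rod x0 0.4703 tilt -0.171 dz -0.0002 y 0.227..0.304 resid 0.0003 white (3979, array([-0.137,  0.038,  0.214])) black (138, array([1.117, 1.265, 1.487]))
```

Rod C is at 0.04. I release it, lift, and go over the knob with all three rods checked.

```bash
python3 -m inch '[[0,0,0,0,0,0,1],[0,0,0,0,0,0,1],[0,0,0,0,0,0,1],[0,0,-0.25,0,0,0,1],[0,0,-0.5,0,0,0,1],[0,0,-0.75,0,0,0,1],[0,0,-0.95,0,0,0,1],[0,0,-0.95,0,0,0,1],[0,0,-0.95,0,0,0,1]]'
python3 - <<'E'
from h import *
f=grab('wrist'); rod(f,.47,.263); rod(f,.556,.126); rod(f,.504,-.01)
go(.611,-.257,.26,.4)
E
```

```text
clock: 30.85
position: [0.4672, 0.2627, 0.2164]
tool_rot: [-3.141, 0.0, 1.743]
force: [0.1, -0.3, 0.5]
grip_width: 0.0854
finger_force: 0.0
rod x0 0.4701 tilt -0.171 dz -0.0002 y 0.223..0.304 resid 0.0004 white (720, array([-0.135,  0.039,  0.215])) black (0, None)
rod x0 0.5568 tilt 0.005 dz -0.0004 y 0.087..0.164 resid 0.0004 white (507, array([-0.194, -0.011,  0.173])) black (0, None)Traceback (most recent call last):
  File "<stdin>", line 2, in <module>
  File "h.py", line 72, in rod
    print('rod x0 %.4f tilt %.3f dz %.4f y %.3f..%.3f resid %.4f'%(a[0],a[1],a[2],P[:,1].min(),P[:,1].max(),np.abs(np.hypot(g(a,P),P[:,2]-.024-a[2])-.02).mean()),'white',ang(q&(S<70)&(V>90)),'black',ang(q&(V<45)))
                                                                                  ~~~~~~~~~~^^
    return umr_minimum(a, axis, None, out, keepdims, initial, where)
ValueError: zero-size array to reduction operation minimum which has no identity
```

```bash
python3 -m inch '[[-0.25,0.02,-0.1,0,0,0,1],[-0.5,0.04,-0.2,0,0,0,1],[-0.75,0.06,-0.2,0,0,0,1],[-1,0.08,-0.2,0,0,0,1],[-1,0.08,-0.2,0,0,0,1]]'
python3 -m inch '[[-0.25,0.02,0,0,0,0,1],[-0.5,0.04,0,0,0,0,1],[-0.75,0.06,0,0,0,0,1],[-1,0.08,0,0,0,0,1],[-1,0.08,0,0,0,0,1],[-1,0.08,0,0,0,0,1]]'
python3 - <<'E'
from h import *
f=grab('wrist'); rod(f,.504,-.01);go(.611,-.257,.26,1.743);go(.611,-.257,.26,.7)
E
```

```text
clock: 31.52
position: [0.5176, 0.0649, 0.2555]
tool_rot: [-3.139, 0.001, 1.738]
force: [-0.3, -0.0, -0.6]
grip_width: 0.0858
finger_force: 0.0
clock: 32.28
position: [0.5672, -0.1243, 0.2559]
tool_rot: [-3.14, -0.001, 1.744]
force: [-0.7, 0.7, 0.2]
grip_width: 0.0854
finger_force: 0.0
rod x0 0.5043 tilt 0.040 dz 0.0000 y -0.050..0.025 resid 0.0005 white (764, array([-0.215, -0.036,  0.147])) black (0, None)
shift [-0.693  0.1   -0.02 ] turn [-0.001 -0.001  0.001]
shift [-0.693  0.1   -0.02 ] turn [-0.001 -0.     0.665]
```

```bash
python3 -m inch '[[-0.2,0.03,0,0,0,0,1],[-0.45,0.07,0,0,0,0,1],[-0.65,0.095,0,0,0,0,1],[-0.693,0.1,0,0,0,0,1],[-0.693,0.1,0,0,0,0,1],[-0.693,0.1,0,0,0,0,1]]'
python3 - <<'E'
from h import *
f=grab('wrist','w9.png'); C=cloud(f)
q=(C[...,2]>.111)&(C[...,2]<.122)&(np.hypot(C[...,0]-.611,C[...,1]+.256)<.045)
P=C[q];print(np.median(P[:,2]),cv2.minAreaRect(P[:,:2].astype(np.float32)))
q=(abs(C[...,2]-.07)<.004)&(abs(C[...,0]-.611)<.1)&(abs(C[...,1]+.256)<.1);print('case',cv2.minAreaRect(C[q][:,:2].astype(np.float32)))
hsv=cv2.cvtColor(f['img'],cv2.COLOR_RGB2HSV).astype(int)
r=((hsv[...,0]<10)|(hsv[...,0]>170))&(hsv[...,1]>120)&(np.hypot(C[...,0]-.611,C[...,1]+.256)<.08)
print('red',r.sum(),C[r].mean(0)); v,u=np.nonzero(r); print(u.mean(),v.mean())
E
```

```text
clock: 33.08
position: [0.611, -0.2567, 0.2571]
tool_rot: [3.141, -0.001, 1.745]
force: [-1.1, 0.4, -0.1]
grip_width: 0.0851
finger_force: 0.0
0.11570138673892791 ((0.6108899116516113, -0.25699132680892944), (0.01602308452129364, 0.05678284168243408), 18.657934188842773)
case ((0.6108539700508118, -0.2571042776107788), (0.15161794424057007, 0.13238316774368286), 88.4490966796875)
red 208 [ 0.64492938 -0.22244207  0.09263617]
379.41346153846155 194.59134615384616
```

View pics/w9.png

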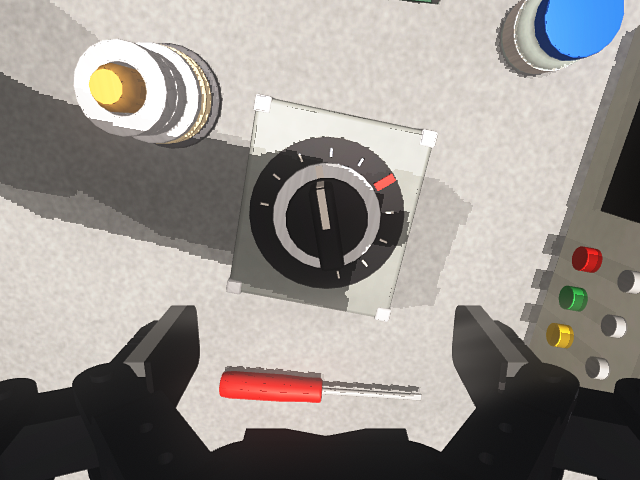

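The red mark is at (383,182). The pointer line on the bar runs from (325,228) up to (322,185), so the dial reads about 1.2 and must turn clockwise. Before turning it I check the rods and rings again.

```bash
python3 - <<'E'
from h import *
f=load('wrist'); r=onplane(f,383.5,182,.072); c=np.array([.6109,-.257]); d=r[:2]-c
a=np.degrees(np.arctan2(d[1],d[0])); print('red',r,np.hypot(*d),a)
p=onplane(f,322,185,.116)[:2]-c; print('pointer ang',np.degrees(np.arctan2(p[1],p[0])),'bar',90+18.66)
circ(f,.088,.1,.094,(.467,-.193),.04)
t=grab('top'); s=grab('side')
for g in(s,t):
    circ(g,.088,.1,.094,(.467,-.193),.04)
    for x,y in((.504,-.01),(.556,.126),(.47,.263)):
        try: rod(g,x,y)
        except Exception as e: print('no',x,y)
go(.611,-.257,.18,np.radians(108.66)); go(.611,-.257,.105)
E
```

```text
red [ 0.64759401 -0.22485881  0.072     ] 0.0487801864293956 41.21592059023329
pointer ang 105.33657220680664 bar 108.66
circle [ 0.4664 -0.1931  0.0298] z med 0.094 enc 0.4666 -0.1931 0.0308
circle [ 0.4634 -0.1857  0.0289] z med 0.0945 enc 0.4609 -0.1873 0.0354
rod x0 0.5032 tilt 0.034 dz 0.0010 y -0.046..0.026 resid 0.0009 white (45, array([-0.221, -0.031,  0.145])) black (0, None)
rod x0 0.5559 tilt 0.003 dz 0.0009 y 0.090..0.164 resid 0.0009 white (59, array([-0.187,  0.002,  0.217])) black (0, None)
rod x0 0.4691 tilt -0.171 dz 0.0009 y 0.226..0.303 resid 0.0008 white (77, array([-0.118,  0.061,  0.251])) black (0, None)
circle [ 0.4647 -0.1916  0.029 ] z med 0.0945 enc 0.4642 -0.1916 0.0303
rod x0 0.5042 tilt 0.040 dz 0.0009 y -0.047..0.025 resid 0.0013 white (37, array([-0.191, -0.045,  0.128])) black (7, None)
rod x0 0.5569 tilt 0.007 dz 0.0008 y 0.089..0.162 resid 0.0014 white (30, array([-0.146, -0.003,  0.146])) black (0, None)
rod x0 0.4704 tilt -0.177 dz 0.0010 y 0.214..0.302 resid 0.0013 white (37, array([-0.154,  0.028,  0.23 ])) black (3, None)
shift [0.003 0.001 0.386] turn [ 0.    -0.    -0.097]
shift [0.003 0.001 0.761] turn [0. 0. 0.]
```

Everything holds, and the turn is 108.7° → 41.1°. I grip the bar.

```bash
python3 -m inch '[[0.003,0.001,0.2,0,0,-0.097,1],[0.003,0.001,0.4,0,0,-0.097,1],[0.003,0.001,0.6,0,0,-0.097,1],[0.003,0.001,0.72,0,0,-0.097,1],[0.003,0.001,0.75,0,0,-0.097,1],[0.003,0.001,0.75,0,0,-0.097,0.5],[0.003,0.001,0.75,0,0,-0.097,0.1],[0.003,0.001,0.75,0,0,-0.097,0.1],[0.003,0.001,0.75,0,0,-0.097,0.1],[0.003,0.001,0.75,0,0,-0.097,0.1],[0.003,0.001,0.75,0,0,-0.097,0.1],[0.003,0.001,0.75,0,0,-0.097,0.1]]' 40
python3 -m inch '[[0,0,0,0,0,0.08,0.1],[0,0,0,0,0,0.16,0.1],[0,0,0,0,0,0.24,0.1],[0,0,0,0,0,0.32,0.1],[0,0,0,0,0,0.4,0.1],[0,0,0,0,0,0.48,0.1],[0,0,0,0,0,0.56,0.1],[0,0,0,0,0,0.64,0.1],[0,0,0,0,0,0.7,0.1],[0,0,0,0,0,0.75,0.1],[0,0,0,0,0,0.75,0.1],[0,0,0,0,0,0.75,0.1],[0,0,0,0,0,0.75,0.1]]'
```

```text
clock: 34.72
position: [0.6119, -0.2579, 0.1077]
tool_rot: [3.14, 0.001, 1.896]
force: [3.9, 0.6, 6.3]
grip_width: 0.0156
finger_force: 42.3
clock: 36.35
position: [0.6111, -0.2575, 0.1077]
tool_rot: [-3.141, -0.0, 0.718]
force: [-2.8, 3.8, 12.3]
grip_width: 0.0155
finger_force: 43.1
```

Now release, rise and verify everything.

```bash
python3 -m inch '[[0,0,0,0,0,0,1],[0,0,0,0,0,0,1],[0,0,0,0,0,0,1],[0,0,0,0,0,0,1],[0,0,-0.15,0,0,0,1],[0,0,-0.4,0,0,0,1],[0,0,-0.7,0,0,0,1],[0,0,-0.75,0,0,0,1],[0,0,-0.75,0,0,0,1],[0,0,-0.75,0,0,0,1]]'
python3 - <<'E'
from h import *
f=grab('wrist','w10.png'); C=cloud(f)
q=(C[...,2]>.111)&(C[...,2]<.122)&(np.hypot(C[...,0]-.611,C[...,1]+.256)<.045)
print('bar',cv2.minAreaRect(C[q][:,:2].astype(np.float32)))
circ(f,.088,.1,.094,(.467,-.193),.04)
t=grab('top'); s=grab('side')
for g in(s,t):
    try: circ(g,.088,.1,.094,(.467,-.193),.04)
    except Exception: print('no ring')
    for x,y in((.504,-.01),(.556,.126),(.47,.263)):
        try: rod(g,x,y)
        except Exception as e: print('no',x,y)
E
```

```text
clock: 37.6
position: [0.6104, -0.2578, 0.2552]
tool_rot: [-3.14, 0.001, 0.717]
force: [0.1, -1.4, -0.3]
grip_width: 0.0854
finger_force: 0.0
bar ((0.6116077899932861, -0.2566494047641754), (0.05568178743124008, 0.015899641439318657), 40.69363021850586)
circle [ 0.4661 -0.1888  0.0255] z med 0.0941 enc 0.4671 -0.1937 0.0313
circle [ 0.4638 -0.1859  0.0291] z med 0.0946 enc 0.4607 -0.1865 0.0362
rod x0 0.5030 tilt 0.032 dz 0.0010 y -0.047..0.029 resid 0.0009 white (40, array([-0.195,  0.   ,  0.177])) black (0, None)
rod x0 0.5558 tilt 0.003 dz 0.0010 y 0.090..0.164 resid 0.0008 white (62, array([-0.181,  0.013,  0.205])) black (0, None)
rod x0 0.4689 tilt -0.172 dz 0.0009 y 0.226..0.303 resid 0.0008 white (77, array([-0.114,  0.077,  0.273])) black (0, None)
circle [ 0.4647 -0.1919  0.0288] z med 0.0947 enc 0.4642 -0.1916 0.0303
rod x0 0.5043 tilt 0.032 dz 0.0008 y -0.047..0.025 resid 0.0015 white (36, array([-0.199, -0.025,  0.133])) black (6, None)
rod x0 0.5569 tilt 0.002 dz 0.0010 y 0.089..0.162 resid 0.0014 white (35, array([-0.14 ,  0.006,  0.178])) black (0, None)
rod x0 0.4706 tilt -0.166 dz 0.0008 y 0.214..0.301 resid 0.0015 white (37, array([-0.153,  0.012,  0.207])) black (3, None)
```

View pics/w10.png

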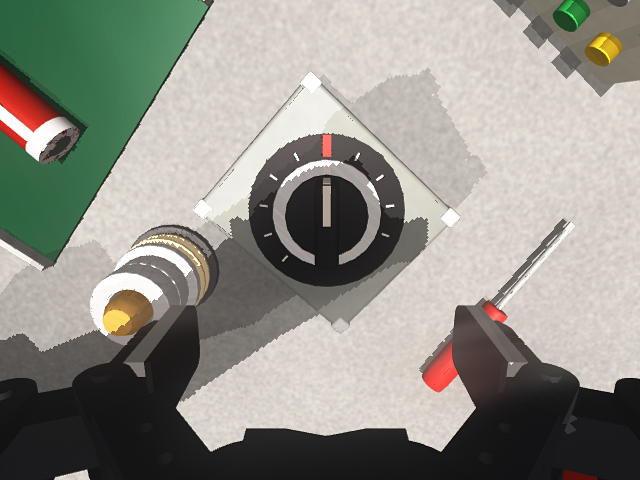

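The pointer (326,185) lines up with the red mark (327,146). Both rings are stacked and the rods have their stripes up.

```bash
python3 -c "
from workcell import bot
print(bot.job_done())"
```

```text
the job is handed in; nothing more can be done
None
```

I handed the job in at about 38 s; the hand-in gave no verdict. My last camera check had all three rods still on the mat with stripes within about 0.08 rad of up, both rings seated on the column, the knob pointer within 1° of the red mark, and the gripper open and clear.

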